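# Rock test of a gem lap with a straightedge

## Task

Take the steel straightedge from its sloped rest, lay it across the middle of the copper lap on the white sheet and let go of it; then, with closed fingers, press down firmly (about 10 N) near its plain end and after that near its end with the hanging hole, to feel whether it rocks. Then slide the tally marker all the way to the domed stud if the straightedge rocked, or all the way to the flat stud if it stayed still, leaving the straightedge lying on the lap. Don't slam the straightedge onto the lap and leave the loupe and the gem scoop where they are.

Things in the scene. Friction and masses are not known exactly. Their poses are not given: they have to be found in the camera images.
- straightedge: Steel bar 180 mm long (x) x 24 wide (y) x 16 high (z), 0.36 to 0.54 kg, 11 mm hanging hole from top to bottom 13 mm from its +x end; the -x end is plain. Origin: centre of its underside. It starts lengthwise on the rest's slope, 0.56 rad (32 deg) from level, hole end up; balanced at its middle. Take it across its width.
- plain_end (a point): Pressing point on the straightedge's top face near its plain end, 66 mm from the bar's middle (24 mm from the end). Press within 35 mm of it, straight down.
- hole_end (a point): Pressing point on the straightedge's top face near the end with the hole, 60 mm from the bar's middle (just inward of the hole). Press within 35 mm of it, straight down.
- rest: Fixed rest: wooden foot 190 x 70 x 12 mm, aluminium bed 16 mm wide rising at 32 deg towards the rest's +x, away from the robot. The bar overhangs the bed 4 mm a side. Near its low end it lies between cheeks (3 mm play, 10 mm high) against a 14 mm stop: lift it square to the slope. Origin: centre of the foot's underside; the middle of the bar's underside is 75 mm above.
- lap_a: One of two like copper lap plates, fixed: disc 150 mm across, 14 mm thick at the middle, arbor hole at the centre. Origin: centre of its underside, z up. The lap to test is the one on the white sheet (x below 0.7); the other is a spare on the grey felt farther off. The two swap places from start to start.
- lap_b: The other copper lap, same size and origin. Of the two, one (not said which) is flat all over; the other is worn: flat only within 20 mm of its centre, then falling evenly to 5 mm lower at the rim, so a straightedge laid on it rocks about 0.09 rad either way and falls back level when let go.
- tally (a joint): Position of the tally marker along its track, m: 0 at the flat stud, 0.12 at the domed stud. Stays where it is left; takes about 2 N to slide.
- tally_top (a point): Centre of the top of the tally marker, a black upright block 28 mm (x) x 20 mm (along the track) x 40 mm high; its top is 55 mm above the table. Push it along the track on its side face or pinch it from above.
- tally_base: Fixed aluminium tally track, 170 mm long along its y, 40 mm wide, 14 mm high. Origin: centre of its underside. Beyond its +y end (left, seen from the robot) stands the domed aluminium stud, beyond its -y end (right) the flat-topped stud, both 28 mm wide, 104 mm from the origin.
- loupe: Black loupe, 34 mm across, 24 mm high, with a steel cover 45 mm long to its +x; on the sheet's near right corner. Leave it. Origin: centre of the round part's underside.
- scoop: Shiny metal gem scoop, 70 x 50 x 21 mm, on the table at the right beyond the track. Leave it. Origin: centre of its underside.
Mind the look-alikes: they are no part of the job. There is more than one size of the straightedge; the one meant has the size given above. Leave any turquoise look-alike of the lap_a alone.

How it is judged:
By the outcome, as a careful person would: the job done as asked, in the order asked, and still so for the second after the job is handed in, with the robot touching nothing.
It also fails if it takes over 64 s, if anything falls off the work surface, if the arm or the gripper's body presses on something with over 40 N, if the wrist force passes 120 N, or if a joint passes its speed limit or range.

## Robot

A 7-joint arm with a two-finger parallel gripper is mounted at the origin on the work surface. World frame = base frame: x ahead of the robot, y to its left, z up, the work surface at z = 0. Lengths are in mm, angles in rad, forces in N, time in s.
With the tool pointing down it reaches from about 425 to 925 mm from the base axis. Payload 6.8 kg.
Tool frame: the origin (TCP) lies midway between the tips of the shut fingers; the grasp point (between the pads) lies 19 mm behind it; z points along the fingers, y is the line along which they close (so a half turn about z gives the same grasp; the last joint's range is limited). The gripper opens to 85 mm and grips with 20 to 120 N. Pads are 22 mm wide; open, the fingers measure 114 mm over their backs; the gripper's body (76 mm by 85 mm) begins 54 mm behind the grasp point. The pads swing forward as they close: fully open they stand 13 mm farther back than shut.
Start: joints at [-1.336, 0.477, 0.022, 1.555, -0.011, 1.109, -0.083], TCP at [226.882, 635.745, 231.308] pointing down, gripper open.
Joint ranges: [-2.96, 2.96], [-0.34, 2.1], [-1.41, 1.46], [0.24, 2.44], [-1.37, 4.51], [0.17, 1.92], [-2.96, 2.96]. Speed limits (rad/s): [2.39, 2.39, 3.14, 3.14, 3.14, 3.14, 3.14].

## Interface

Orientations are given as a rotation vector (axis times angle).
In Python, from plant import env gives the robot as it stands. The module is installed in compiled form; this text tells all that it offers.
- The arm moves only by the tool play_rows, never from a script. Its argument "rows" is a list of rows, each an object of numbers: "x", "y", "z": the shift along the tool's x, y, z in cm; "yaw": the turn about the tool's z in degrees. A call has 1 to 5 rows; each row shifts and turns the commanded pose from where the row before left it, along the tool's axes as they then stand; what a row does not reach is not made up. A row lasts 1/12 s, in which the tool goes at most 41.7 mm and 7.16 degrees, less where a joint would pass 70% of its speed; a pose out of reach is approached as far as the arm can. A call is refused whole if a number of a shift passes 4.17 or a number of a turn 7.16, either way. A call with a gripper value outside its range is refused whole. "fingers" is the closure, from 0 (fully open) to 1 (shut), set as the call begins (left out, the last holds). The fingers move at their own pace and stop on an object; the grip force is fixed at half the most. Time passes only in rows, so rows that do not move let the fingers close. It gives the time, the measured TCP pose, the force, the opening and the grip force at its end, in the units of the state.
- env.get_state(): the state, without advancing time (a new reading comes with each control period).
- env.get_image(name): name is "scene" or "top" or "wrist"; returns (picture, depth): 420x560x3 uint8, red, green, blue; 420x560 float32, mm along the optical axis (not along the pixel's ray), 0 where there is no reading.
- env.get_calibration(name): a dict with "intrinsics" (3x3 intrinsics, pixels), "world_from_camera" (4x4, takes a point from camera to world coordinates); the wrist camera has in their place "tool_from_camera" (4x4, takes a point from camera to tool coordinates, whose origin is the TCP and whose axes are the flange's). Camera axes: x right, y down, z forward; pixel columns grow to the right and rows downward; lengths in mm; the calibration is good to about 2 mm. The wrist camera is an equidistant fisheye: a pixel r from the principal point sees the ray r / f radians off the axis. A picture is of the moment at which its call begins: read the wrist's pose just before it. get_calibration takes no time and is no camera call.
- env.job_done(): hands the job in; it is judged then, once.
The state is a dict: "clock": time; "joints": joint angles; "qvel": joint speeds; "tau": joint torques, N m; "tcp_pos": TCP position; "tcp_rot": TCP orientation; "wrist_force": force on the tool from outside, world axes, zero at the start; "ft_torque": the same for the moment, N m; "grip_width": finger opening in mm; "finger_force": force on a finger pad.
Only numpy, scipy, OpenCV 4.12 (cv2) and the standard library are available. Lean on these libraries where they do the work, as an engineer would, in place of code of your own. Each camera call takes 0.05 s, during which the arm holds its last target. There are 200 camera calls.

## Working session

There is one attempt and no reset: what is moved stays moved. The work goes in short steps, Python scripts to look and compute and a tool call to move; the robot and the scene stay as the last step left them, time stands still between calls to the robot, and variables do not carry over. Pictures are saved under pics/ and viewed, at most 10 in all, crops included, and the job is handed in when it is done.

Besides the shell and the picture viewer there is one more tool, called after "Request:" as name(argument=value, ...) on one line, values as JSON. play_rows: Moves the arm, as the interface text tells. Its arguments: {"type":"object","properties":{"rows":{"type":"array"},"fingers":{"type":"number"}},"required":["rows"]}

```bash
mkdir -p pics
python3 - <<'E'
from plant import env
import cv2,numpy as np
for n in("scene","top"):
    p,d=env.get_image(n); cv2.imwrite(f"pics/{n}0.png",p[:,:,::-1]); np.savez(f"{n}0.npz",p=p,d=d)
    c=env.get_calibration(n); print(n,c)
print(env.get_calibration("wrist")); print(env.get_state())
E
```

```text
scene {'intrinsics': array([[448.21236149,   0.        , 272.67537065],
       [  0.        , 448.21236149, 206.62305975],
       [  0.        ,   0.        ,   1.        ]]), 'world_from_camera': array([[ 5.08175165e-01,  5.66619798e-01, -6.48613911e-01,
         1.49906460e+03],
       [ 8.61241138e-01, -3.38397742e-01,  3.79144656e-01,
        -5.50127932e+02],
       [-4.65861475e-03, -7.51284881e-01, -6.59961608e-01,
         1.03825890e+03],
       [ 0.00000000e+00,  0.00000000e+00,  0.00000000e+00,
         1.00000000e+00]])}
top {'intrinsics': array([[513.32578708,   0.        , 283.88047069],
       [  0.        , 513.32578708, 215.85237017],
       [  0.        ,   0.        ,   1.        ]]), 'world_from_camera': array([[ 1.76277606e-03, -9.89030948e-01,  1.47697924e-01,
         3.73057298e+02],
       [-9.99964454e-01, -5.25575215e-04,  8.41517075e-03,
         2.19637485e+01],
       [-8.24523794e-03, -1.47707507e-01, -9.88996718e-01,
         1.33019859e+03],
       [ 0.00000000e+00,  0.00000000e+00,  0.00000000e+00,
         1.00000000e+00]])}
{'intrinsics': array([[3
[... 507 characters left out ...]

{'clock': 0.1, 'joints': array([-1.33615864,  0.4777471 ,  0.02237137,  1.55632175, -0.01148294,
        1.10931397, -0.08312106]), 'qvel': array([-0.00076509, -0.00248697,  0.00033239, -0.00302299, -0.00112258,
       -0.00010043, -0.00109718]), 'tau': array([ 4.30711036e-03, -5.97765470e+01,  1.61357224e+00, -2.81956154e+01,
        1.27708921e-02,  5.04113719e-03,  2.92318660e-06]), 'tcp_pos': array([226.70019629, 635.23644595, 230.41663851]), 'tcp_rot': array([-5.35745585e-01, -3.09543687e+00,  2.60138179e-03]), 'wrist_force': array([-0.15909756,  0.7691324 ,  0.27736767]), 'ft_torque': array([-0.01085875,  0.05271248,  0.03637204]), 'finger_force': 0.0, 'grip_width': 85.12681123108476}
```

View pics/scene0.png

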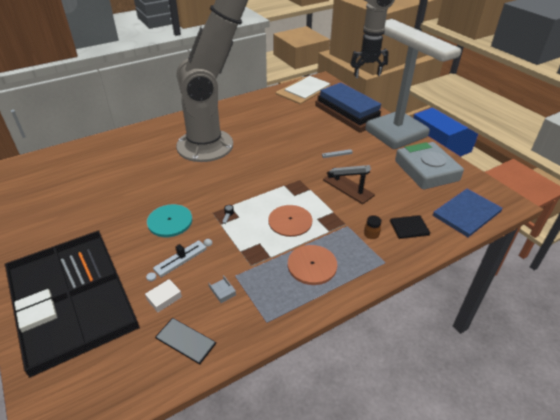

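View pics/top0.png

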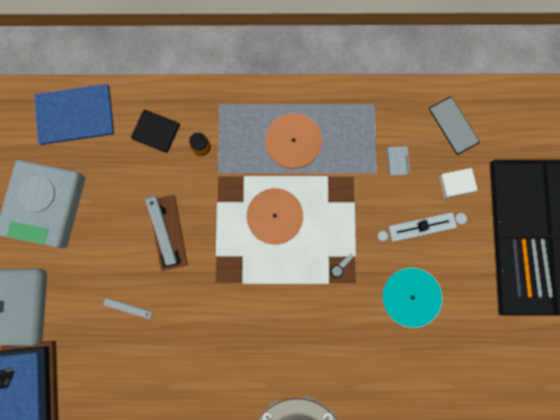

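The top view shows the bar at about (152,200) for the hole end to (172,262) for the plain end. The test lap is at (275,216), the spare at (294,140), the tally marker at (423,226) and the loupe at (338,270). I'll measure these next.

```bash
cat > h.py <<'E'
import numpy as np,cv2
from plant import env
from scipy.spatial.transform import Rotation as R
def cloud(n,p=None,d=None):
    c=env.get_calibration(n);K=c["intrinsics"];T=c["world_from_camera"]
    v,u=np.indices(d.shape)
    P=np.stack([(u-K[0,2])/K[0,0]*d,(v-K[1,2])/K[1,1]*d,d],-1)
    return P@T[:3,:3].T+T[:3,3]
def ray(n,u,v,z):
    c=env.get_calibration(n);K=c["intrinsics"];T=c["world_from_camera"]
    r=T[:3,:3]@np.array([(u-K[0,2])/K[0,0],(v-K[1,2])/K[1,1],1]);o=T[:3,3]
    return o+r*(z-o[2])/r[2]
def pose():
    s=env.get_state();return s,R.from_rotvec(s["tcp_rot"]).as_matrix()
def go(t,s=None):
    s,M=pose();d=M.T@(np.array(t)-s["tcp_pos"]);return np.round(d/10,2)
E
python3 - <<'E'
from h import *
f=np.load("top0.npz");p=f["p"];d=f["d"];C=cloud("top",p,d);h=cv2.cvtColor(p,cv2.COLOR_RGB2HSV)
m=((h[...,0]<12)&(h[...,1]>120)&(h[...,2]>150)).astype(np.uint8)
for c in cv2.findContours(m,0,2)[0]:
    if cv2.contourArea(c)>500:
        (u,v),r=cv2.minEnclosingCircle(c);print("lap",u,v,r,ray("top",u,v,14).round(1))
# bar
sub=np.zeros(m.shape,bool);sub[185:275,135:195]=1
b=sub&(C[...,2]>45);
bb=b&(h[...,1]<60)
q=C[bb];print("bar n",len(q),q.min(0),q.max(0))
(cx,cy),(w,l),a=cv2.minAreaRect(q[:,:2].astype(np.float32));print(cx,cy,w,l,a)
A=np.c_[q[:,:2],np.ones(len(q))];co=np.linalg.lstsq(A,q[:,2],rcond=None)[0];print("plane",co)
# tally
sub[:]=0;sub[205:250,370:475]=1
t=sub&(C[...,2]>35)&(p.max(-1)<70);q=C[t];print("tally",len(q),np.median(q,0),q.min(0),q.max(0))
t=sub&(C[...,2]>6)&(h[...,1]<60)&(p.max(-1)>90);print("track",cv2.minAreaRect(C[t][:,:2].astype(np.float32)),np.percentile(C[t][:,2],[5,50,95]))
o=np.hstack([cv2.resize(p[185:280,130:200],None,fx=5,fy=5),cv2.resize(p[200:260,370:475],None,fx=4,fy=4)[:475] if 0 else cv2.copyMakeBorder(cv2.resize(p[200:260,370:475],None,fx=4,fy=4),0,235,0,0,0)])
cv2.imwrite("pics/crop.png",o[:,:,::-1])
E
```

```text
bar n 755 [373.05729754  21.9637485   45.07051716] [ 600.82134107  361.484614   1330.19859252]
442.76788330078125 221.57131958007812 405.8459777832031 118.74354553222656 54.44028854370117
plane [  1.31487188  -4.04046138 749.04709565]
tally 73 [ 539.20796243 -315.42557318   52.0786437 ] [ 373.05729754 -328.56283254   36.19292151] [ 550.80826668   21.9637485  1330.19859252]
track ((493.8928527832031, -198.29931640625), (63.97059631347656, 498.37322998046875), 21.434598922729492) [ 7.79178666 12.6018821  19.05707821]
```

View pics/crop.png

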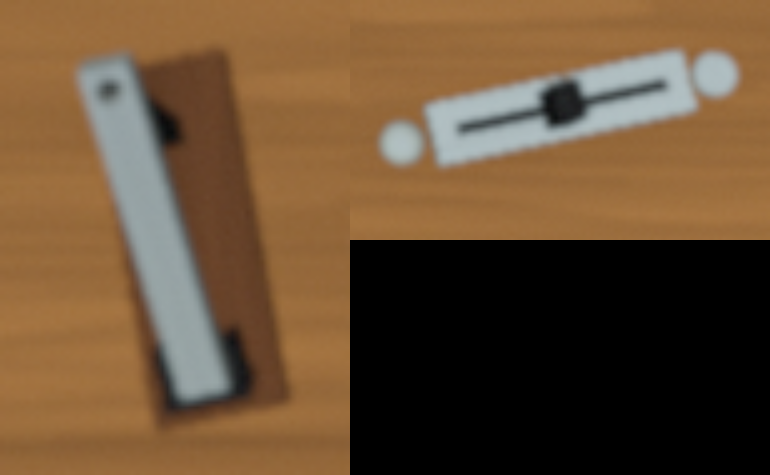

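The crop shows the bar clearly: hole end at crop (78..132, 60) and plain end at (172..232, 396). I'll filter out the missing-depth pixels and fix the lap mask.

Run:
```python
from h import *
f=np.load("top0.npz");p=f["p"];d=f["d"];C=cloud("top",p,d);h=cv2.cvtColor(p,cv2.COLOR_RGB2HSV)
C[d==0]=-999
print("lap px",p[225,265],h[225,265],"loupe z",)
m=((abs(h[...,0].astype(int)-h[225,265][0])<4)&(h[...,1]>h[225,265][1]-35)&(h[...,2]>h[225,265][2]-30)).astype(np.uint8); m[:,:215]=0; m[:,380:]=0;m[270:]=0;m[:100]=0
m=cv2.morphologyEx(m,2,np.ones((5,5)))
for c in cv2.findContours(m,0,2)[0]:
    if cv2.contourArea(c)>1200:
        (u,v),r=cv2.minEnclosingCircle(c);print("lap",u,v,r,ray("top",u,v,14).round(1))
        k=np.zeros(m.shape,np.uint8);cv2.drawContours(k,[c],-1,1,-1);Q=C[(k>0)&(d>0)];rr=np.hypot(*(Q[:,:2]-ray("top",u,v,14)[:2]).T)
        for a,b in((5,20),(20,40),(40,55),(55,70)):print(a,b,np.median(Q[(rr>a)&(rr<b),2]).round(2))
sub=np.zeros(m.shape,bool);sub[185:275,135:195]=1
bb=sub&(C[...,2]>38)&(h[...,1]<70)&(p.max(-1)>100)&(d>0)
q=C[bb];
A=np.c_[q[:,:2],np.ones(len(q))]
ok=np.ones(len(q),bool)
for _ in range(4):
    co=np.linalg.lstsq(A[ok],q[ok,2],rcond=None)[0];ok=abs(A@co-q[:,2])<4
print("bar n",ok.sum(),q[ok].min(0),q[ok].max(0),"plane",co,"tilt",np.arctan(np.hypot(*co[:2])),"head",np.degrees(np.arctan2(co[1],co[0])))
print(cv2.minAreaRect(q[ok][:,:2].astype(np.float32)),q[ok].mean(0))
# corners on geometry: top face heights
for z,pts in((75+13.6+90*.53,((145.6,198.6),(156.4,196))),(75+13.6-90*.53,((164.4,265.4),(176.4,263)))):
    print([ray("top",*x,z).round(1) for x in pts])
for x in((459/4,129/4),(667/4,85/4)): print("slot",ray("top",370+x[0],200+x[1],14).round(1))
for x in((402,143),(717,75)): print("stud",ray("top",370+(x[0]-350)/4,200+x[1]/4,14).round(1))
print("tally",ray("top",370+(565-350)/4,200+102/4,55).round(1))
print(ray("top",338,270,20))
```

```text
lap px [187 124  81] [ 12 145 187] loupe z
lap 274.4424133300781 215.8532257080078 27.391271591186523 [569.6  57.6  14. ]
5 20 15.43
20 40 14.7
40 55 13.28
55 70 11.76
lap 293.1813049316406 140.63485717773438 27.62732696533203 [771.2   8.9  14. ]
5 20 14.88
20 40 15.44
40 55 15.28
55 70 15.49
bar n 596 [443.37252439 306.60987118  38.17721353] [597.24048092 362.20229846 137.82445671] plane [ 6.06618819e-01  1.34861511e-01 -2.74437432e+02] tilt 0.5560272924747367 head 12.533967619562612
((520.6909790039062, 334.697998046875), (154.442138671875, 25.261465072631836), 12.087886810302734) [521.87421594 334.69165136  87.31864957]
[array([592.5, 359.8, 136.3]), array([598.8, 334.4, 136.3])]
[array([439.8, 332.4,  40.9]), array([445.8, 302.5,  40.9])]
slot [ 527.3 -483.6   14. ]
slot [ 555.9 -618.8   14. ]
stud [ 518. -222.   14.]
stud [ 562.3 -426.3   14. ]
tally [ 539.3 -316.8   55. ]
[ 429.816312   -104.52268526   20.        ]
```

Run:
```python
from h import *
f=np.load("scene0.npz");C=cloud("scene",f["p"],f["d"]);C[f["d"]==0]=np.nan
for u,v in((390,27),(420,38),(450,50),(410,60),(408,80),(405,100),(400,125),(380,130),(425,130),(372,50),(372,30),(350,100),(430,160)): print((u,v),C[v,u].round())
```

```text
(390, 27) [237. 707. 427.]
(420, 38) [383. 718. 430.]
(450, 50) [511. 732. 427.]
(410, 60) [351. 725. 335.]
(408, 80) [362. 725. 259.]
(405, 100) [357. 737. 168.]
(400, 125) [359. 736.  54.]
(380, 130) [339. 646.  47.]
(425, 130) [435. 806.  48.]
(372, 50) [255. 616. 363.]
(372, 30) [252. 605. 439.]
(350, 100) [132. 645.  91.]
(430, 160) [624. 635.  74.]
```

Request:
play_rows(rows=[{"x": -3.17, "y": -1.52, "z": 0.3}, {"x": -3.17, "y": -1.52, "z": 0.3}, {"x": -3.17, "y": -1.52, "z": 0.3}, {"x": -3.17, "y": -1.52, "z": 0.3}, {"x": -3.17, "y": -1.52, "z": 0.3}], fingers=0)

```text
$.rows[0]: bad value
```

Request:
play_rows(rows=[{"x": -3.17, "y": -1.52, "z": 0.3}, {"x": -3.17, "y": -1.52, "z": 0.3}, {"x": -3.17, "y": -1.52, "z": 0.3}, {"x": -3.17, "y": -1.52, "z": 0.3}, {"x": -3.17, "y": -1.52, "z": 0.3}])

```text
$.rows[0]: bad value
```

Request:
play_rows(rows=[{"yaw": -6.3}, {"yaw": -6.3}, {"yaw": -6.3}, {"yaw": -6.3}, {"yaw": -6.3}])

```text
$.rows[0]: bad value
```

Run:
```python
from h import *
s,M=pose();print(s["clock"],s["tcp_pos"],M.round(3),np.degrees(np.arctan2(M[1,0],M[0,0])),go([524,334.5,180]),s["joints"].round(2))
```

```text
0.1 [226.70019629 635.23644595 230.41663851] [[-0.942  0.336 -0.   ]
 [ 0.336  0.942 -0.002]
 [-0.    -0.002 -1.   ]] 160.3615174059716 [-38.11 -18.32   5.08] [-1.34  0.48  0.02  1.56 -0.01  1.11 -0.08]
```

Request:
play_rows(rows=[{"x": -3.17, "y": -1.52, "z": 0.3, "yaw": 0}, {"x": -3.17, "y": -1.52, "z": 0.3, "yaw": 0}, {"x": -3.17, "y": -1.52, "z": 0.3, "yaw": 0}, {"x": -3.17, "y": -1.52, "z": 0.3, "yaw": 0}, {"x": -3.17, "y": -1.52, "z": 0.3, "yaw": 0}], fingers=0)

```text
clock: 0.52
tcp_pos: [351.4, 509.3, 215.8]
tcp_rot: [-0.535, -3.095, 0.001]
wrist_force: [-0.8, -0.1, -0.2]
grip_width: 85.2
finger_force: 0.0
```

Request:
play_rows(rows=[{"x": -3.17, "y": -1.52, "z": 0.3, "yaw": 0}, {"x": -3.17, "y": -1.52, "z": 0.3, "yaw": 0}, {"x": -3.17, "y": -1.52, "z": 0.3, "yaw": 0}, {"x": -3.17, "y": -1.52, "z": 0.3, "yaw": 0}, {"x": -3.17, "y": -1.52, "z": 0.3, "yaw": 0}])

```text
clock: 0.93
tcp_pos: [475.1, 384.5, 200.9]
tcp_rot: [-0.536, -3.095, 0.001]
wrist_force: [0.5, 0.4, -0.2]
grip_width: 85.5
finger_force: 0.0
```

Request:
play_rows(rows=[{"x": 0, "y": 0, "z": 0, "yaw": -6.3}, {"x": 0, "y": 0, "z": 0, "yaw": -6.3}, {"x": 0, "y": 0, "z": 0, "yaw": -6.3}, {"x": 0, "y": 0, "z": 0, "yaw": -6.3}, {"x": 0, "y": 0, "z": 0, "yaw": -6.3}])

```text
clock: 1.35
tcp_pos: [474.1, 385.7, 200.8]
tcp_rot: [0.333, -3.123, 0.001]
wrist_force: [-0.5, -0.5, 0.2]
grip_width: 85.3
finger_force: 0.0
```

Run:
```python
from h import *
s,M=pose();print(s["clock"],s["tcp_pos"],M.round(3),np.degrees(np.arctan2(M[1,0],M[0,0])),go([524,334.5,180]),s["joints"].round(2))
p,d=env.get_image("wrist");cv2.imwrite("pics/w1.png",p[:,:,::-1]);np.savez("w1.npz",p=p,d=d,t=s["tcp_pos"],M=M)
```

```text
1.35 [474.14125125 385.70280466 200.8201676 ] [[-0.978 -0.211 -0.001]
 [-0.211  0.978 -0.001]
 [ 0.001 -0.    -1.   ]] -167.84044696786714 [-3.8  -6.05  2.08] [-0.78  0.4  -0.01  1.74  0.    1.    1.  ]
```

View pics/w1.png

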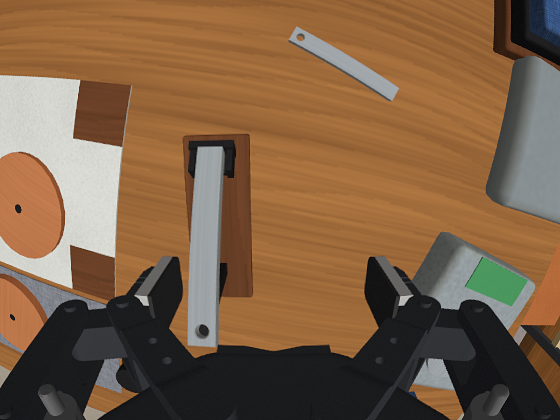

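The wrist view shows the bar centred near column 206, with its low end at row 147 and hole end at row 345. The smaller look-alike is at the top. I'll measure the bar from wrist depth.

```bash
cat >> h.py <<'E'
def wcloud(d,t,M):
    c=env.get_calibration("wrist");K=c["intrinsics"];T=c["tool_from_camera"]
    v,u=np.indices(d.shape);x=u-K[0,2];y=v-K[1,2];r=np.hypot(x,y)+1e-9;th=r/K[0,0]
    k=np.tan(th)/r
    P=np.stack([x*k*d,y*k*d,d],-1)@T[:3,:3].T+T[:3,3]
    W=P@M.T+t; W[d<=0]=-999; return W
def plane(q,tol=3):
    ok=np.ones(len(q),bool);A=np.c_[q[:,:2],np.ones(len(q))]
    for _ in range(5):
        co=np.linalg.lstsq(A[ok],q[ok,2],rcond=None)[0];ok=abs(A@co-q[:,2])<tol
    return co,q[ok]
E
python3 - <<'E'
from h import *
f=np.load("w1.npz");p=f["p"];d=f["d"];C=wcloud(d,f["t"],f["M"]);h=cv2.cvtColor(p,cv2.COLOR_RGB2HSV)
sub=np.zeros(d.shape,bool);sub[140:350,180:230]=1
m=sub&(C[...,2]>30)&(h[...,1]<70)&(p.max(-1)>110)
co,q=plane(C[m]);print(len(q),co,np.arctan(np.hypot(*co[:2])),np.degrees(np.arctan2(co[1],co[0])))
r=cv2.minAreaRect(q[:,:2].astype(np.float32));print(r,q.min(0),q.max(0),co@[*r[0],1])
print("table z",np.median(C[300:310,300:330,2]), "rest foot",np.median(C[200:240,235:243],(0,1)))
E
```

```text
5218 [ 6.14458106e-01  1.28117163e-01 -2.74987878e+02] 0.5605188074712003 11.777677345944282
((521.2640991210938, 334.89129638671875), (152.73545837402344, 25.22539520263672), 12.066021919250488) [444.44663551 307.97200455  38.84641994] [597.58691314 362.40899131 136.55908888] 88.2123959506091
table z -0.08714197189671324 rest foot [521.60498202 358.22313192  11.89013276]
```

Request:
play_rows(rows=[{"x": -2.0, "y": -3.0, "z": 0, "yaw": 0}, {"x": -1.96, "y": -2.96, "z": 0.5, "yaw": 0}, {"x": 0, "y": 0, "z": 3.5, "yaw": 0}, {"x": 0, "y": 0, "z": 3.0, "yaw": 0}, {"x": 0, "y": 0, "z": 0, "yaw": 0}])

```text
clock: 1.82
tcp_pos: [522.2, 332.6, 125.4]
tcp_rot: [0.318, -3.116, 0.009]
wrist_force: [-1.1, -0.4, -1.6]
grip_width: 85.5
finger_force: 0.0
```

Run:
```python
from h import *
s,M=pose();print(s["clock"],s["tcp_pos"],np.degrees(np.arctan2(M[1,0],M[0,0])),go([525.4,335.8,74]),s["wrist_force"])
```

```text
1.8167 [522.24969446 332.64820802 125.35698032] -168.34131057866645 [-0.42  0.27  5.13] [-1.09472944 -0.36923688 -1.63246504]
```

Request:
play_rows(rows=[{"x": -0.3, "y": 0.25, "z": 1.6, "yaw": 0}, {"x": 0, "y": 0, "z": 1.6, "yaw": 0}, {"x": 0, "y": 0, "z": 1.0, "yaw": 0}, {"x": 0, "y": 0, "z": 0, "yaw": 0}])

```text
clock: 2.15
tcp_pos: [526.4, 338.7, 88.0]
tcp_rot: [0.324, -3.122, 0.002]
wrist_force: [0.0, -0.2, 0.5]
grip_width: 85.5
finger_force: 0.0
```

Run:
```python
from h import *
s,M=pose();print(s["clock"],s["tcp_pos"],np.degrees(np.arctan2(M[1,0],M[0,0])),go([525.4,335.8,74]),s["wrist_force"])
```

```text
2.15 [526.41242639 338.67175425  87.98334561] -168.1519569084919 [ 0.15 -0.26  1.4 ] [ 0.03677317 -0.15958864  0.47505923]
```

Request:
play_rows(rows=[{"x": 0.1, "y": -0.26, "z": 0.7, "yaw": 0}, {"x": 0, "y": 0, "z": 0.7, "yaw": 0}, {"x": 0, "y": 0, "z": 0, "yaw": 0}, {"x": 0, "y": 0, "z": 0, "yaw": 0}])

```text
clock: 2.48
tcp_pos: [527.3, 336.0, 75.4]
tcp_rot: [0.324, -3.125, 0.0]
wrist_force: [-0.4, 0.1, -0.6]
grip_width: 85.1
finger_force: 0.0
```

Request:
play_rows(rows=[{"x": 0, "y": 0, "z": 0, "yaw": 0}, {"x": 0, "y": 0, "z": 0, "yaw": 0}, {"x": 0, "y": 0, "z": 0, "yaw": 0}, {"x": 0, "y": 0, "z": 0, "yaw": 0}, {"x": 0, "y": 0, "z": 0, "yaw": 0}], fingers=1)

```text
clock: 2.9
tcp_pos: [527.4, 336.2, 75.5]
tcp_rot: [-0.325, 3.124, 0.0]
wrist_force: [1.2, 0.2, 0.1]
grip_width: 25.5
finger_force: 0.0
```

Request:
play_rows(rows=[{"x": 0, "y": 0, "z": 0, "yaw": 0}, {"x": 0, "y": 0, "z": 0, "yaw": 0}, {"x": 0, "y": 0, "z": 0, "yaw": 0}, {"x": 0, "y": 0, "z": 0, "yaw": 0}, {"x": 0, "y": 0, "z": 0, "yaw": 0}])

```text
clock: 3.32
tcp_pos: [527.5, 336.1, 75.8]
tcp_rot: [-0.324, 3.124, 0.0]
wrist_force: [-1.8, -1.3, 6.0]
grip_width: 22.4
finger_force: 60.2
```

Request:
play_rows(rows=[{"x": 0.27, "y": 0, "z": -0.42, "yaw": 0}, {"x": 0.53, "y": 0, "z": -0.85, "yaw": 0}, {"x": 0.8, "y": 0, "z": -1.28, "yaw": 0}, {"x": 0.8, "y": 0, "z": -1.28, "yaw": 0}, {"x": 0, "y": 0, "z": -3, "yaw": 0}])

```text
clock: 3.73
tcp_pos: [498.7, 329.1, 140.1]
tcp_rot: [0.326, -3.115, 0.008]
wrist_force: [0.4, 0.5, -4.7]
grip_width: 22.2
finger_force: 59.3
```

Request:
play_rows(rows=[{"x": 0, "y": 0, "z": -3, "yaw": 0}, {"x": 0, "y": 0, "z": 0, "yaw": 0}])

```text
clock: 3.9
tcp_pos: [505.6, 333.0, 179.1]
tcp_rot: [-0.324, 3.118, 0.007]
wrist_force: [0.6, 0.8, -3.1]
grip_width: 22.4
finger_force: 59.6
```

Run:
```python
from h import *
s,M=pose();print(s["clock"],s["tcp_pos"],np.degrees(np.arctan2(M[1,0],M[0,0])),s["wrist_force"],s["grip_width"],s["finger_force"],s["ft_torque"])
p,d=env.get_image("wrist");cv2.imwrite("pics/w2.png",p[:,:,::-1]);np.savez("w2.npz",p=p,d=d,t=s["tcp_pos"],M=M)
C=wcloud(d,s["tcp_pos"],M);h=cv2.cvtColor(p,cv2.COLOR_RGB2HSV)
sub=np.zeros(d.shape,bool);sub[100:300,255:295]=1
m=sub&(C[...,2]>40)&(h[...,1]<70)&(p.max(-1)>100)
co,q=plane(C[m]);print(len(q),np.arctan(np.hypot(*co[:2])),np.degrees(np.arctan2(co[1],co[0])),cv2.minAreaRect(q[:,:2].astype(np.float32)),q.min(0),q.max(0))
```

```text
3.9 [505.61742584 332.98100572 179.10828356] -168.14109408418625 [ 0.62465207  0.79778949 -3.07898072] 22.390837173852095 59.58469569683075 [ 0.08764303 -0.10938906  0.03845198]
7971 0.5677660055509638 12.23139643114333 ((470.61322021484375, 327.3570861816406), (85.8186264038086, 20.775590896606445), 11.917153358459473) [426.48365053 308.33249658 144.33673633] [513.92481973 344.04979939 201.13894877]
```

View pics/w2.png

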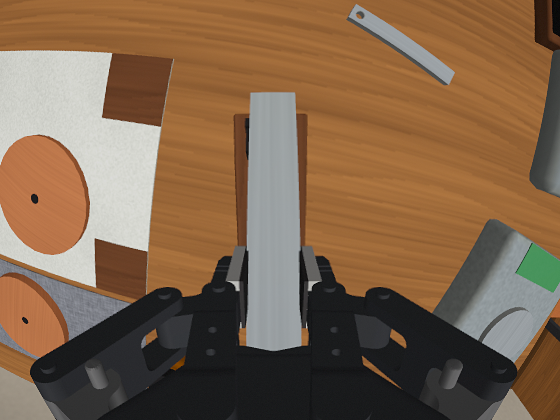

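The bar is held at a 32.5° tilt in the grip. The tool can't tilt, so I'll level it by pressing it gently on the bare table between the rest and the sheet.

Request:
play_rows(rows=[{"x": 0.46, "y": -2.9, "z": 0, "yaw": 0}, {"x": 0.46, "y": -2.9, "z": 0, "yaw": 0}, {"x": 0.46, "y": -2.9, "z": 2.5, "yaw": 0}, {"x": 0, "y": 0, "z": 3.5, "yaw": 0}, {"x": 0, "y": 0, "z": 3.5, "yaw": 0}])

```text
clock: 4.37
tcp_pos: [507.8, 240.0, 77.0]
tcp_rot: [0.318, -3.125, 0.002]
wrist_force: [0.2, 1.5, -4.6]
grip_width: 22.4
finger_force: 59.7
```

Request:
play_rows(rows=[{"x": 0, "y": 0, "z": 1.5, "yaw": 0}, {"x": 0, "y": 0, "z": 0, "yaw": 0}, {"x": 0, "y": 0, "z": 0, "yaw": 0}])

```text
clock: 4.62
tcp_pos: [506.4, 242.4, 61.9]
tcp_rot: [0.324, -3.121, 0.003]
wrist_force: [0.9, -0.0, -3.1]
grip_width: 22.6
finger_force: 59.7
```

Request:
play_rows(rows=[{"x": 0, "y": 0, "z": 0.6, "yaw": 0}, {"x": 0, "y": 0, "z": 0.5, "yaw": 0}, {"x": 0, "y": 0, "z": 0.5, "yaw": 0}, {"x": 0, "y": 0, "z": 0.4, "yaw": 0}, {"x": 0, "y": 0, "z": 0, "yaw": 0}])

```text
clock: 5.03
tcp_pos: [511.2, 244.2, 45.2]
tcp_rot: [-0.323, 3.119, 0.003]
wrist_force: [3.7, 0.5, 6.1]
grip_width: 22.5
finger_force: 60.9
```

Request:
play_rows(rows=[{"x": 0, "y": 0, "z": 0.3, "yaw": 0}, {"x": 0, "y": 0, "z": 0.3, "yaw": 0}, {"x": 0, "y": 0, "z": 0.3, "yaw": 0}, {"x": 0, "y": 0, "z": 0, "yaw": 0}])

```text
clock: 5.37
tcp_pos: [513.0, 244.9, 37.1]
tcp_rot: [-0.322, 3.116, 0.005]
wrist_force: [6.2, 0.4, 6.9]
grip_width: 22.5
finger_force: 60.9
```

Request:
play_rows(rows=[{"x": 0, "y": 0, "z": 0.4, "yaw": 0}, {"x": 0, "y": 0, "z": 0.4, "yaw": 0}, {"x": 0, "y": 0, "z": 0.4, "yaw": 0}, {"x": 0, "y": 0, "z": 0.4, "yaw": 0}, {"x": 0, "y": 0, "z": 0, "yaw": 0}])

```text
clock: 5.78
tcp_pos: [511.2, 244.7, 20.0]
tcp_rot: [-0.323, 3.119, 0.004]
wrist_force: [3.6, 1.4, 2.6]
grip_width: 22.7
finger_force: 60.5
```

Request:
play_rows(rows=[{"x": 0, "y": 0, "z": 0.4, "yaw": 0}, {"x": 0, "y": 0, "z": 0.3, "yaw": 0}, {"x": 0, "y": 0, "z": 0.3, "yaw": 0}, {"x": 0, "y": 0, "z": 0, "yaw": 0}, {"x": 0, "y": 0, "z": 0, "yaw": 0}])

```text
clock: 6.2
tcp_pos: [508.5, 243.5, 8.7]
tcp_rot: [-0.324, 3.124, 0.001]
wrist_force: [4.0, 1.6, 3.2]
grip_width: 22.7
finger_force: 60.5
```

Request:
play_rows(rows=[{"x": 0, "y": 0, "z": 0.2, "yaw": 0}, {"x": 0, "y": 0, "z": 0.2, "yaw": 0}, {"x": 0, "y": 0, "z": 0, "yaw": 0}])

```text
clock: 6.45
tcp_pos: [507.7, 243.0, 4.1]
tcp_rot: [0.324, -3.124, 0.001]
wrist_force: [4.4, 2.2, 2.2]
grip_width: 22.3
finger_force: 60.4
```

Request:
play_rows(rows=[{"x": 0, "y": 0, "z": 0.2, "yaw": 0}, {"x": 0, "y": 0, "z": 0, "yaw": 0}])

```text
clock: 6.62
tcp_pos: [507.8, 243.1, 2.1]
tcp_rot: [0.324, -3.124, 0.001]
wrist_force: [3.2, 1.8, 2.2]
grip_width: 23.1
finger_force: 60.5
```

Request:
play_rows(rows=[{"x": 0, "y": 0, "z": 0.2, "yaw": 0}, {"x": 0, "y": 0, "z": 0, "yaw": 0}])

```text
clock: 6.78
tcp_pos: [507.9, 243.1, 0.4]
tcp_rot: [0.324, -3.124, 0.0]
wrist_force: [3.4, 1.1, 1.5]
grip_width: 22.5
finger_force: 60.6
```

```bash
cat > tilt.py <<'E'
from h import *
s,M=pose();p,d=env.get_image("wrist")
C=wcloud(d,s["tcp_pos"],M);h=cv2.cvtColor(p,cv2.COLOR_RGB2HSV)
sub=np.zeros(d.shape,bool);sub[100:300,255:293]=1
L=(C-s["tcp_pos"])@M
m=sub&(abs(L[...,1])<14)&(L[...,2]<25)&(L[...,2]>-60)&(L[...,0]>13)&(h[...,1]<70)&(p.max(-1)>90)&(d>0)
q=C[m];co,q=plane(q,2);a=np.radians(12);print(len(q),"slope along bar",co[0]*np.cos(a)+co[1]*np.sin(a),"across",-co[0]*np.sin(a)+co[1]*np.cos(a))
l=L[m];print("tool x range",l[:,0].min(),l[:,0].max(),"z top at tcp",co@[*s["tcp_pos"][:2],1],"tcp z",s["tcp_pos"][2],cv2.minAreaRect(q[:,:2].astype(np.float32)))
np.savez("wl.npz",p=p,d=d,t=s["tcp_pos"],M=M)
E
python3 tilt.py
```

```text
5860 slope along bar 0.016009481289358102 across -0.0026139798881231304
tool x range 13.002422606242355 76.53548277464414 z top at tcp 17.242338378151015 tcp z 0.3656243277445001 ((463.9368591308594, 234.989990234375), (63.525169372558594, 15.75432300567627), 11.644672393798828)
```

Request:
play_rows(rows=[{"x": 0, "y": 0, "z": -1, "yaw": 0}, {"x": 0, "y": 0, "z": -2.5, "yaw": 0}, {"x": 0, "y": 0, "z": -2.5, "yaw": 0}, {"x": -0.4, "y": -2, "z": -1, "yaw": 0}, {"x": -0.4, "y": -3.3, "z": 0, "yaw": 0}])

```text
clock: 7.25
tcp_pos: [525.9, 197.5, 72.9]
tcp_rot: [-0.336, 3.122, 0.006]
wrist_force: [1.2, -0.3, -4.5]
grip_width: 22.7
finger_force: 59.7
```

Request:
play_rows(rows=[{"x": -0.4, "y": -3.5, "z": 0, "yaw": 0}, {"x": -0.4, "y": -3.5, "z": 0, "yaw": 0}, {"x": -0.4, "y": -3.5, "z": 0, "yaw": 0}, {"x": -0.4, "y": -3.5, "z": 0, "yaw": 0}, {"x": 0, "y": 0, "z": 0, "yaw": 0}])

```text
clock: 7.67
tcp_pos: [571.2, 48.8, 70.1]
tcp_rot: [0.308, -3.124, 0.009]
wrist_force: [0.6, -2.5, -4.3]
grip_width: 22.4
finger_force: 59.8
```

Request:
play_rows(rows=[{"x": 0, "y": 0, "z": 0, "yaw": 0}])

```text
clock: 7.75
tcp_pos: [569.8, 55.5, 69.8]
tcp_rot: [0.316, -3.122, 0.003]
wrist_force: [-1.1, 0.6, -4.4]
grip_width: 22.6
finger_force: 59.9
```

```bash
python3 tilt.py
python3 - <<'E'
from h import *
f=np.load("wl.npz");cv2.imwrite("pics/w3.png",f["p"][:,:,::-1])
s,M=pose();print(s["clock"],s["tcp_pos"],np.degrees(np.arctan2(M[1,0],M[0,0])),go([571.5,58,50]))
C=wcloud(f["d"],f["t"],f["M"]);h=cv2.cvtColor(f["p"],cv2.COLOR_RGB2HSV)
m=(h[...,0]<15)&(h[...,1]>120)&(abs(C[...,2]-12)<5);q=C[m];print(len(q),q.min(0),q.max(0))
b=np.r_[np.c_[[0]*3]] if 0 else None
k=m.astype(np.uint8);print([cv2.boundingRect(c) for c in cv2.findContours(k,0,2)[0] if cv2.contourArea(c)>200])
E
```

```text
5842 slope along bar 0.029953863856785726 across -0.003221640245983575
tool x range 13.02251091496488 76.56874665506822 z top at tcp 86.65652679677265 tcp z 69.83761347195423 ((525.7574462890625, 47.39265060424805), (63.55503463745117, 15.80774211883545), 11.651895523071289)
7.8 [569.48499997  58.19818201  69.82937598] -168.25699546847449 [-0.2  -0.06  1.98]
21621 [436.97859629 -96.23787303   7.00476881] [780.35751138 440.36362193  16.99276579]
[(520, 173, 40, 153), (166, 120, 79, 174), (303, 119, 84, 176)]
```

View pics/w3.png

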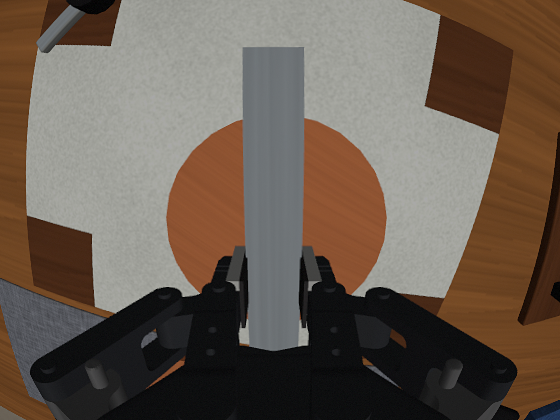

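The view shows the bar straddling the lap with its middle over the lap's centre: lap centre near (276,217), bar edges at columns 245 and 303. Now I'll lower it gently.

Request:
play_rows(rows=[{"x": -0.2, "y": 0, "z": 2.0, "yaw": 0}, {"x": 0, "y": 0, "z": 1.6, "yaw": 0}, {"x": 0, "y": 0, "z": 1.0, "yaw": 0}, {"x": 0, "y": 0, "z": 0.4, "yaw": 0}, {"x": 0, "y": 0, "z": 0, "yaw": 0}])

```text
clock: 8.22
tcp_pos: [571.7, 60.7, 19.5]
tcp_rot: [0.327, -3.121, -0.0]
wrist_force: [-0.7, 0.6, -4.5]
grip_width: 22.4
finger_force: 59.8
```

Request:
play_rows(rows=[{"x": 0, "y": 0, "z": 0.1, "yaw": 0}, {"x": 0, "y": 0, "z": 0.1, "yaw": 0}, {"x": 0, "y": 0, "z": 0.1, "yaw": 0}, {"x": 0, "y": 0, "z": 0, "yaw": 0}])

```text
clock: 8.55
tcp_pos: [573.6, 59.8, 18.0]
tcp_rot: [-0.324, 3.124, 0.0]
wrist_force: [0.9, -0.8, -4.6]
grip_width: 22.3
finger_force: 59.8
```

Request:
play_rows(rows=[{"x": 0.15, "y": -0.15, "z": 0.1, "yaw": 0}, {"x": 0, "y": 0, "z": 0.1, "yaw": 0}, {"x": 0, "y": 0, "z": 0, "yaw": 0}, {"x": 0, "y": 0, "z": 0, "yaw": 0}])

```text
clock: 8.88
tcp_pos: [573.0, 58.7, 17.3]
tcp_rot: [-0.325, 3.123, 0.002]
wrist_force: [-2.8, 1.2, 8.4]
grip_width: 22.6
finger_force: 67.6
```

Request:
play_rows(rows=[{"x": 0, "y": 0, "z": 0.1, "yaw": 0}, {"x": 0, "y": 0, "z": 0, "yaw": 0}, {"x": 0, "y": 0, "z": 0, "yaw": 0}])

```text
clock: 9.13
tcp_pos: [573.0, 58.7, 17.2]
tcp_rot: [-0.325, 3.123, 0.002]
wrist_force: [-6.5, 1.3, 18.3]
grip_width: 22.7
finger_force: 73.2
```

Request:
play_rows(rows=[{"x": 0, "y": 0, "z": 0.1, "yaw": 0}, {"x": 0, "y": 0, "z": 0, "yaw": 0}, {"x": 0, "y": 0, "z": 0, "yaw": 0}])

```text
clock: 9.38
tcp_pos: [573.0, 58.6, 17.1]
tcp_rot: [-0.324, 3.123, 0.002]
wrist_force: [-9.1, 0.3, 28.4]
grip_width: 22.5
finger_force: 78.8
```

Request:
play_rows(rows=[{"x": 0, "y": 0, "z": -0.25, "yaw": 0}, {"x": 0, "y": 0, "z": 0, "yaw": 0}, {"x": 0, "y": 0, "z": 0, "yaw": 0}])

```text
clock: 9.63
tcp_pos: [572.9, 57.9, 17.2]
tcp_rot: [-0.324, 3.123, 0.0]
wrist_force: [-2.7, -0.6, 10.6]
grip_width: 22.7
finger_force: 68.3
```

Request:
play_rows(rows=[{"x": 0, "y": 0, "z": 0, "yaw": 0}, {"x": 0, "y": 0, "z": 0, "yaw": 0}, {"x": 0, "y": 0, "z": 0, "yaw": 0}, {"x": 0, "y": 0, "z": 0, "yaw": 0}, {"x": 0, "y": 0, "z": 0, "yaw": 0}], fingers=0.5)

```text
clock: 10.05
tcp_pos: [572.1, 57.8, 15.9]
tcp_rot: [0.324, -3.125, 0.0]
wrist_force: [0.6, -0.1, 0.2]
grip_width: 42.5
finger_force: 0.0
```

Request:
play_rows(rows=[{"x": 0, "y": 0, "z": -1, "yaw": 0}, {"x": 0, "y": 0, "z": -2.5, "yaw": 0}, {"x": 0, "y": 0, "z": -3.5, "yaw": 0}, {"x": 0, "y": 0, "z": -3, "yaw": 0}, {"x": 0, "y": 0, "z": 0, "yaw": 0}])

```text
clock: 10.47
tcp_pos: [576.2, 58.4, 122.7]
tcp_rot: [-0.323, 3.115, 0.001]
wrist_force: [1.0, -0.2, 0.8]
grip_width: 42.8
finger_force: 0.0
```

Request:
play_rows(rows=[{"x": 0, "y": 0, "z": 0, "yaw": 0}, {"x": 0, "y": 0, "z": 0, "yaw": 0}, {"x": 0, "y": 0, "z": 0, "yaw": 0}, {"x": 0, "y": 0, "z": 0, "yaw": 0}, {"x": 0, "y": 0, "z": 0, "yaw": 0}], fingers=1)

```text
clock: 10.88
tcp_pos: [571.4, 57.9, 115.0]
tcp_rot: [0.324, -3.123, 0.0]
wrist_force: [0.3, -1.0, -0.0]
grip_width: 0.5
finger_force: 0.0
```

```bash
cat > look.py <<'E'
from h import *
s,M=pose();p,d=env.get_image("wrist");np.savez("wl.npz",p=p,d=d,t=s["tcp_pos"],M=M)
C=wcloud(d,s["tcp_pos"],M);h=cv2.cvtColor(p,cv2.COLOR_RGB2HSV)
dx=C[...,0]-570;dy=C[...,1]-58
m=(np.hypot(dx,dy)<105)&(C[...,2]>20)&(C[...,2]<45)&(h[...,1]<70)&(p.max(-1)>70)
q=C[m];co,q=plane(q,2);r=cv2.minAreaRect(q[:,:2].astype(np.float32))
g=np.radians(12);print(s["clock"],s["tcp_pos"],s["grip_width"],len(q),"slope",co[0]*np.cos(g)+co[1]*np.sin(g),r,"z mid",co@[570,58,1])
al=(q[:,0]-570)*np.cos(g)+(q[:,1]-58)*np.sin(g);ac=-(q[:,0]-570)*np.sin(g)+(q[:,1]-58)*np.cos(g);print("along",al.min(),al.max(),"across",np.percentile(ac,[1,50,99]))
k=(h[...,0]<15)&(h[...,1]>120)&(C[...,2]>8)&(C[...,2]<18)&(np.hypot(dx,dy)<80);
print("lap ext",C[k].min(0),C[k].max(0))
cv2.imwrite("pics/look.png",p[:,:,::-1])
E
python3 look.py
```

```text
10.8833 [571.4010221   57.85391725 114.96679553] 0.4917772825664686 5690 slope 0.0013614232446926783 ((540.8279418945312, 52.05073547363281), (128.76715087890625, 24.075977325439453), 12.125953674316406) z mid 32.8762084953322
along -94.15689646368341 34.637680329307564 across [-11.46210843   0.25297612  12.02928997]
lap ext [498.60376172 -15.31515242   9.75742014] [644.78357421 133.24593773  17.99048093]
```

View pics/look.png

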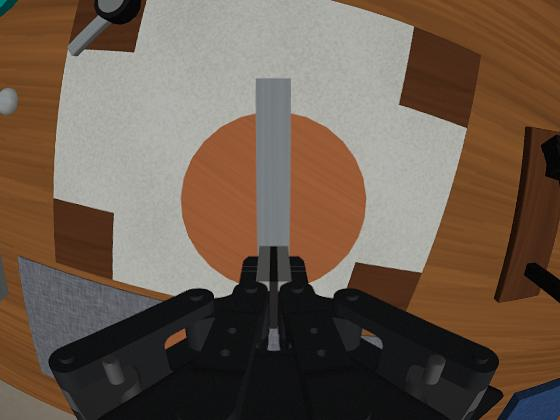

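The bar lies level on the lap with its plain end about 94 mm from the lap's middle; image top is (273,80). Next is pressing the plain end.

Request:
play_rows(rows=[{"x": 3.5, "y": 0.05, "z": 0, "yaw": 0}, {"x": 3.5, "y": 0, "z": 1.0, "yaw": 0}, {"x": 0, "y": 0, "z": 3.0, "yaw": 0}, {"x": 0, "y": 0, "z": 3.0, "yaw": 0}, {"x": 0, "y": 0, "z": 0, "yaw": 0}])

```text
clock: 11.35
tcp_pos: [499.5, 43.4, 41.9]
tcp_rot: [0.324, -3.116, 0.001]
wrist_force: [-1.3, 0.5, -0.3]
grip_width: 0.0
finger_force: 0.0
```

Request:
play_rows(rows=[{"x": 0, "y": 0, "z": 0, "yaw": 0}, {"x": 0, "y": 0, "z": 0.3, "yaw": 0}, {"x": 0, "y": 0, "z": 0, "yaw": 0}])

```text
clock: 11.6
tcp_pos: [504.8, 44.2, 44.1]
tcp_rot: [-0.324, 3.123, 0.0]
wrist_force: [0.5, -0.5, 0.4]
grip_width: 0.0
finger_force: 0.0
```

```bash
python3 look.py
```

```text
11.6 [504.79385552  44.23644344  44.06389123] 0.04591718157055523 2497 slope 8.49262815080387e-05 ((523.2799682617188, 48.12051773071289), (94.72340393066406, 24.0490779876709), 11.567365646362305) z mid 32.84805179229173
along -95.13593143404657 -0.37251514725745 across [-11.52485026   0.32590405  12.12924257]
lap ext [497.88007519 -14.90527597   8.00064439] [601.08201299 133.28670313  16.26907773]
```

Now press down in small steps.

Request:
play_rows(rows=[{"x": 0.2, "y": 0, "z": 0.5, "yaw": 0}, {"x": 0, "y": 0, "z": 0.3, "yaw": 0}, {"x": 0, "y": 0, "z": 0.2, "yaw": 0}, {"x": 0, "y": 0, "z": 0.1, "yaw": 0}, {"x": 0, "y": 0, "z": 0, "yaw": 0}])

```text
clock: 12.07
tcp_pos: [501.3, 43.6, 31.9]
tcp_rot: [0.324, -3.124, 0.0]
wrist_force: [-1.0, -0.3, 1.4]
grip_width: 0.0
finger_force: 0.6
```

Request:
play_rows(rows=[{"x": 0, "y": 0, "z": 0.1, "yaw": 0}, {"x": 0, "y": 0, "z": 0.1, "yaw": 0}, {"x": 0, "y": 0, "z": 0.1, "yaw": 0}, {"x": 0, "y": 0, "z": 0, "yaw": 0}])

```text
clock: 12.4
tcp_pos: [501.4, 43.6, 29.0]
tcp_rot: [0.324, -3.124, 0.0]
wrist_force: [-1.5, -0.1, 1.9]
grip_width: -0.2
finger_force: 1.2
```

Request:
play_rows(rows=[{"x": 0, "y": 0, "z": 0.1, "yaw": 0}, {"x": 0, "y": 0, "z": 0.1, "yaw": 0}, {"x": 0, "y": 0, "z": 0, "yaw": 0}])

```text
clock: 12.65
tcp_pos: [501.4, 43.5, 28.5]
tcp_rot: [0.324, -3.124, -0.0]
wrist_force: [-6.9, -0.4, 21.3]
grip_width: -0.3
finger_force: 11.0
```

Request:
play_rows(rows=[{"x": 0, "y": 0, "z": -0.1, "yaw": 0}, {"x": 0, "y": 0, "z": 0, "yaw": 0}, {"x": 0, "y": 0, "z": 0, "yaw": 0}, {"x": 0, "y": 0, "z": 0, "yaw": 0}])

```text
clock: 12.98
tcp_pos: [501.4, 43.5, 28.7]
tcp_rot: [0.324, -3.125, -0.0]
wrist_force: [-3.2, -0.9, 10.2]
grip_width: 0.1
finger_force: 5.3
```

```bash
python3 look.py
```

```text
12.9833 [501.39797046  43.5434941   28.68889251] 0.09813663757792657 2134 slope 0.09119189093715246 ((514.2634887695312, 46.27004623413086), (78.29618835449219, 24.169301986694336), 11.531560897827148) z mid 34.45130284509788
along -96.16761724887326 -17.799596659802322 across [-11.47895605   0.37877007  12.18145202]
lap ext [497.37891348 -11.07402649   8.07859674] [587.20893241 128.86726394  15.51325148]
```

Request:
play_rows(rows=[{"x": 0, "y": 0, "z": -0.4, "yaw": 0}, {"x": 0, "y": 0, "z": -0.8, "yaw": 0}, {"x": 0, "y": 0, "z": -2, "yaw": 0}, {"x": 0, "y": 0, "z": -1, "yaw": 0}, {"x": 0, "y": 0, "z": 0, "yaw": 0}])

```text
clock: 13.45
tcp_pos: [503.6, 44.0, 72.5]
tcp_rot: [-0.324, 3.12, 0.001]
wrist_force: [0.0, -0.2, -0.3]
grip_width: -0.3
finger_force: 0.0
```

Request:
play_rows(rows=[{"x": -3.2, "y": 0, "z": 0, "yaw": 0}, {"x": -3.2, "y": 0, "z": 0, "yaw": 0}, {"x": -3.2, "y": 0, "z": 0, "yaw": 0}, {"x": -2.9, "y": 0, "z": 0, "yaw": 0}, {"x": 0, "y": 0, "z": 0, "yaw": 0}])

```text
clock: 13.87
tcp_pos: [629.5, 71.2, 70.1]
tcp_rot: [-0.326, 3.119, 0.001]
wrist_force: [1.2, -0.1, -0.6]
grip_width: -0.3
finger_force: 0.0
```

Request:
play_rows(rows=[{"x": 0, "y": 0, "z": 0, "yaw": 0}])

```text
clock: 13.95
tcp_pos: [624.8, 69.8, 69.2]
tcp_rot: [-0.325, 3.125, 0.0]
wrist_force: [-0.1, -0.9, -0.3]
grip_width: -0.2
finger_force: 0.0
```

```bash
python3 look.py
```

```text
13.95 [624.77436682  69.77440972  69.23395405] -0.17199435003354768 10673 slope 0.0010744946091628311 ((564.0010986328125, 56.88808822631836), (149.43414306640625, 24.110275268554688), 12.017166137695312) z mid 32.79309223226994
along -80.81818198526469 68.61479398084606 across [-11.47323798   0.21020178  11.910737  ]
lap ext [498.30733602 -15.66704108   9.71169374] [646.77128705 133.42532252  17.9993111 ]
```

It rocked 0.091 rad and fell back level. Now the hole end.

Request:
play_rows(rows=[{"x": 0, "y": 0, "z": 2.0, "yaw": 0}, {"x": 0, "y": 0, "z": 1.2, "yaw": 0}, {"x": 0, "y": 0, "z": 0.3, "yaw": 0}, {"x": 0, "y": 0, "z": 0.1, "yaw": 0}, {"x": 0, "y": 0, "z": 0, "yaw": 0}])

```text
clock: 14.42
tcp_pos: [623.1, 69.1, 33.9]
tcp_rot: [0.324, -3.124, 0.0]
wrist_force: [0.3, 0.2, 1.1]
grip_width: 0.2
finger_force: 0.0
```

Request:
play_rows(rows=[{"x": 0, "y": 0, "z": 0.1, "yaw": 0}, {"x": 0, "y": 0, "z": 0.1, "yaw": 0}, {"x": 0, "y": 0, "z": 0.1, "yaw": 0}, {"x": 0, "y": 0, "z": 0.1, "yaw": 0}, {"x": 0, "y": 0, "z": 0, "yaw": 0}])

```text
clock: 14.83
tcp_pos: [625.5, 69.6, 31.1]
tcp_rot: [-0.324, 3.122, 0.001]
wrist_force: [1.5, 0.2, 5.7]
grip_width: -0.1
finger_force: 2.8
```

Request:
play_rows(rows=[{"x": 0, "y": 0, "z": 0.1, "yaw": 0}, {"x": 0, "y": 0, "z": 0, "yaw": 0}, {"x": 0, "y": 0, "z": 0, "yaw": 0}])

```text
clock: 15.08
tcp_pos: [625.7, 69.7, 30.6]
tcp_rot: [-0.324, 3.121, 0.001]
wrist_force: [-0.3, 1.0, 8.3]
grip_width: 0.2
finger_force: 4.1
```

Request:
play_rows(rows=[{"x": 0, "y": 0, "z": 0.05, "yaw": 0}, {"x": 0, "y": 0, "z": 0, "yaw": 0}, {"x": 0, "y": 0, "z": 0, "yaw": 0}])

```text
clock: 15.33
tcp_pos: [625.8, 69.7, 30.6]
tcp_rot: [-0.324, 3.121, 0.001]
wrist_force: [-0.7, 0.3, 12.1]
grip_width: 0.1
finger_force: 5.7
```

```bash
python3 look.py
```

```text
15.3333 [625.81475926  69.6526402   30.57040273] 0.09477801522425552 14015 slope -0.08960081733649843 ((565.1445922851562, 57.13534164428711), (115.86492919921875, 24.23038101196289), 11.926657676696777) z mid 34.905407061417385
along -62.86644719012947 53.018833510155275 across [-11.52657837   0.17510151  11.8902817 ]
lap ext [497.88860518 -15.7879895    9.86089138] [646.70243938 133.34098653  17.99564042]
```

It rocked 0.09 rad the other way too, so the marker goes to the domed stud. I'll lift off and move beside the tally on its −y side.

Request:
play_rows(rows=[{"x": 0, "y": 0, "z": -0.4, "yaw": 0}, {"x": 0, "y": 0, "z": -0.8, "yaw": 0}, {"x": 0, "y": 0, "z": -2.5, "yaw": 0}, {"x": 0, "y": 0, "z": -3.5, "yaw": 0}, {"x": 0, "y": 0, "z": -3.0, "yaw": 0}])

```text
clock: 15.8
tcp_pos: [623.3, 69.2, 131.8]
tcp_rot: [0.324, -3.124, 0.0]
wrist_force: [1.4, -0.1, -0.3]
grip_width: -0.1
finger_force: 0.0
```

Request:
play_rows(rows=[{"x": 1.37, "y": -3.38, "z": 0, "yaw": 0}, {"x": 1.37, "y": -3.38, "z": 0, "yaw": 0}, {"x": 1.37, "y": -3.38, "z": 0, "yaw": 0}, {"x": 1.37, "y": -3.38, "z": 0, "yaw": 0}, {"x": 1.37, "y": -3.38, "z": 0, "yaw": 0}])

```text
clock: 16.22
tcp_pos: [590.9, -111.7, 131.0]
tcp_rot: [-0.325, 3.125, 0.0]
wrist_force: [0.4, 0.0, 0.7]
grip_width: 0.0
finger_force: 0.0
```

Request:
play_rows(rows=[{"x": 1.37, "y": -3.38, "z": 0, "yaw": 0}, {"x": 1.37, "y": -3.38, "z": 0, "yaw": 0}, {"x": 1.37, "y": -3.38, "z": 0, "yaw": 0}, {"x": 1.37, "y": -3.38, "z": 0, "yaw": 0}, {"x": 1.37, "y": -3.38, "z": 0, "yaw": 0}])

```text
clock: 16.63
tcp_pos: [558.5, -291.2, 130.8]
tcp_rot: [0.325, -3.125, -0.0]
wrist_force: [-0.0, 0.1, 0.2]
grip_width: 0.0
finger_force: 0.0
```

Request:
play_rows(rows=[{"x": 1.37, "y": -3.38, "z": 0, "yaw": 0}, {"x": 1.37, "y": -3.38, "z": 0, "yaw": 0}, {"x": 0, "y": 0, "z": 0, "yaw": 0}, {"x": 0, "y": 0, "z": 0, "yaw": 0}])

```text
clock: 16.97
tcp_pos: [544.5, -364.6, 130.6]
tcp_rot: [0.316, -3.125, 0.002]
wrist_force: [-0.6, 0.9, -0.2]
grip_width: -0.1
finger_force: 0.0
```

Run:
```python
from h import *
s,M=pose();print(s["clock"],s["tcp_pos"],np.degrees(np.arctan2(M[1,0],M[0,0])),s["wrist_force"])
p,d=env.get_image("wrist");cv2.imwrite("pics/w5.png",p[:,:,::-1]);C=wcloud(d,s["tcp_pos"],M)
m=(d>0)&(C[...,2]>38)&(C[...,2]<70)&(p.max(-1)<70)&(np.hypot(C[...,0]-539,C[...,1]+317)<40)
q=C[m];print(len(q));print(np.median(q,0),q.min(0),q.max(0),cv2.minAreaRect(q[:,:2].astype(np.float32)))
t=np.median(q,0)
print("behind 40:",go([t[0]+.212*40,t[1]-.977*40,25]))
for c in((518,-222),(562.3,-426.3)):
    r=np.hypot(C[...,0]-c[0],C[...,1]-c[1]);print(c,[np.median(C[(r>a)&(r<a+3)&(C[...,2]>4)][:,2]).round(1) for a in(0,3,6,9)])
```

```text
16.9667 [ 544.52419429 -364.63134613  130.62500008] -168.45337315542326 [-0.63827417  0.85980711 -0.20513014]
1082
[ 540.70567578 -321.11005824   53.77822891] [ 528.59603575 -331.02906766   38.1082414 ] [ 557.87362349 -308.20637518   56.14662991] ((543.0676879882812, -319.25579833984375), (27.29152488708496, 20.528125762939453), 13.11025619506836)
behind 40: [-0.38  0.09 10.55]
(518, -222) [np.float64(13.3), np.float64(12.7), np.float64(11.2), np.float64(10.2)]
(562.3, -426.3) [np.float64(7.9), np.float64(8.0), np.float64(8.2), np.float64(8.2)]
```

View pics/w5.png

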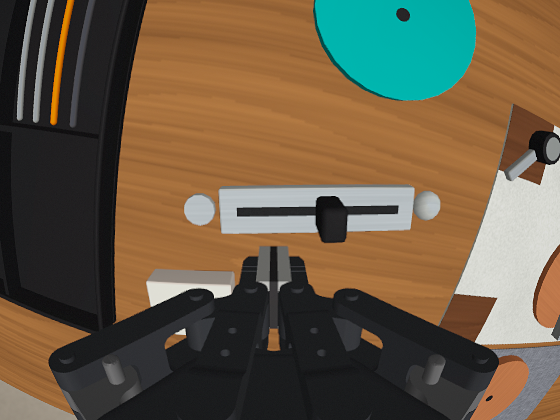

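The domed stud (right, at (427,205)) is on the +y side; its height profile confirms the dome. The marker is at (332,218). Next I descend behind it and push.

Request:
play_rows(rows=[{"x": -0.35, "y": 0, "z": 3.0, "yaw": 0}, {"x": 0, "y": 0, "z": 3.5, "yaw": 0}, {"x": 0, "y": 0, "z": 3.0, "yaw": 0}, {"x": 0, "y": 0, "z": 0.9, "yaw": 0}, {"x": 0, "y": 0, "z": 0, "yaw": 0}])

```text
clock: 17.43
tcp_pos: [548.6, -357.5, 23.9]
tcp_rot: [0.328, -3.12, -0.007]
wrist_force: [-0.3, 0.0, 0.4]
grip_width: -0.1
finger_force: 0.0
```

Request:
play_rows(rows=[{"x": 0, "y": 0.5, "z": 0, "yaw": 0}, {"x": 0, "y": 0.5, "z": 0, "yaw": 0}, {"x": 0, "y": 0.5, "z": 0, "yaw": 0}, {"x": 0, "y": 0.5, "z": 0, "yaw": 0}, {"x": 0, "y": 0.5, "z": 0, "yaw": 0}])

```text
clock: 17.85
tcp_pos: [545.7, -336.4, 28.2]
tcp_rot: [-0.324, 3.122, -0.003]
wrist_force: [1.3, -1.6, 1.1]
grip_width: -0.2
finger_force: 0.9
```

Request:
play_rows(rows=[{"x": 0, "y": 0.7, "z": 0, "yaw": 0}, {"x": 0, "y": 0.7, "z": 0, "yaw": 0}, {"x": 0, "y": 0.7, "z": 0, "yaw": 0}, {"x": 0, "y": 0.7, "z": 0, "yaw": 0}, {"x": 0, "y": 0, "z": 0, "yaw": 0}])

```text
clock: 18.27
tcp_pos: [538.5, -306.5, 26.3]
tcp_rot: [0.327, -3.124, -0.003]
wrist_force: [0.6, 0.7, 0.3]
grip_width: -0.3
finger_force: 0.0
```

Request:
play_rows(rows=[{"x": 0, "y": 0.3, "z": 0, "yaw": 0}, {"x": 0, "y": 0.3, "z": 0, "yaw": 0}, {"x": 0, "y": 0.3, "z": 0, "yaw": 0}, {"x": 0, "y": 0.3, "z": 0, "yaw": 0}, {"x": 0, "y": 0, "z": 0, "yaw": 0}])

```text
clock: 18.68
tcp_pos: [536.0, -296.3, 26.4]
tcp_rot: [0.325, -3.124, -0.001]
wrist_force: [-0.1, -1.3, 0.7]
grip_width: -0.3
finger_force: 0.1
```

Request:
play_rows(rows=[{"x": 0, "y": 0.15, "z": 0, "yaw": 0}, {"x": 0, "y": 0.15, "z": 0, "yaw": 0}, {"x": 0, "y": 0.15, "z": 0, "yaw": 0}, {"x": 0, "y": 0, "z": 0, "yaw": 0}])

```text
clock: 19.02
tcp_pos: [535.2, -292.4, 26.4]
tcp_rot: [0.325, -3.124, -0.001]
wrist_force: [-0.5, -0.0, -1.0]
grip_width: 0.0
finger_force: 0.4
```

Request:
play_rows(rows=[{"x": 0, "y": 0.15, "z": 0, "yaw": 0}, {"x": 0, "y": 0.1, "z": 0, "yaw": 0}, {"x": 0, "y": 0, "z": 0, "yaw": 0}])

```text
clock: 19.27
tcp_pos: [534.8, -290.1, 26.6]
tcp_rot: [0.325, -3.124, -0.0]
wrist_force: [0.6, -1.3, -0.1]
grip_width: 0.2
finger_force: 0.4
```

Request:
play_rows(rows=[{"x": 0, "y": 0.2, "z": 0, "yaw": 0}, {"x": 0, "y": 0.2, "z": 0, "yaw": 0}, {"x": 0, "y": 0, "z": 0, "yaw": 0}])

```text
clock: 19.52
tcp_pos: [534.7, -289.6, 26.8]
tcp_rot: [-0.322, 3.123, -0.008]
wrist_force: [2.7, -9.4, -6.5]
grip_width: -0.4
finger_force: 4.7
```

Request:
play_rows(rows=[{"x": 0, "y": 0.2, "z": 0, "yaw": 0}, {"x": 0, "y": 0, "z": 0, "yaw": 0}, {"x": 0, "y": 0, "z": 0, "yaw": 0}])

```text
clock: 19.77
tcp_pos: [534.7, -289.5, 26.9]
tcp_rot: [-0.32, 3.122, -0.011]
wrist_force: [3.8, -13.3, -10.3]
grip_width: -0.1
finger_force: 6.8
```

Request:
play_rows(rows=[{"x": 0, "y": 0.2, "z": 0, "yaw": 0}, {"x": 0, "y": 0, "z": 0, "yaw": 0}, {"x": 0, "y": 0, "z": 0, "yaw": 0}])

```text
clock: 20.02
tcp_pos: [534.6, -289.3, 27.0]
tcp_rot: [-0.318, 3.121, -0.015]
wrist_force: [6.2, -16.6, -12.5]
grip_width: -0.2
finger_force: 8.9
```

Hard stop reached. I'll back off, lift and check.

Request:
play_rows(rows=[{"x": 0, "y": -1.2, "z": 0, "yaw": 0}, {"x": 0, "y": -1.5, "z": 0, "yaw": 0}, {"x": 0, "y": 0, "z": -3, "yaw": 0}, {"x": 0, "y": 0, "z": -4, "yaw": 0}, {"x": 0, "y": 0, "z": -4, "yaw": 0}])

```text
clock: 20.43
tcp_pos: [538.1, -308.5, 136.9]
tcp_rot: [0.324, -3.122, -0.004]
wrist_force: [0.8, -0.4, 0.0]
grip_width: -0.1
finger_force: 0.0
```

Request:
play_rows(rows=[{"x": 0, "y": -3, "z": -3, "yaw": 0}, {"x": 0, "y": 0, "z": 0, "yaw": 0}, {"x": 0, "y": 0, "z": 0, "yaw": 0}, {"x": 0, "y": 0, "z": 0, "yaw": 0}])

```text
clock: 20.77
tcp_pos: [544.5, -337.2, 165.4]
tcp_rot: [0.324, -3.124, -0.002]
wrist_force: [0.0, 1.0, 0.1]
grip_width: 0.1
finger_force: 0.0
```

Run:
```python
from h import *
s,M=pose();print(s["clock"],s["tcp_pos"],s["wrist_force"],s["qvel"].round(3))
for n in["top"]:
    p,d=env.get_image(n);cv2.imwrite("pics/end.png",p[100:320,150:500][:,:,::-1].repeat(2,0).repeat(2,1))
```

```text
20.7667 [ 544.54564257 -337.18042629  165.44183419] [0.02596045 0.98059826 0.09615779] [-0.01   0.017 -0.013  0.03  -0.002 -0.003 -0.001]
```

View pics/end.png

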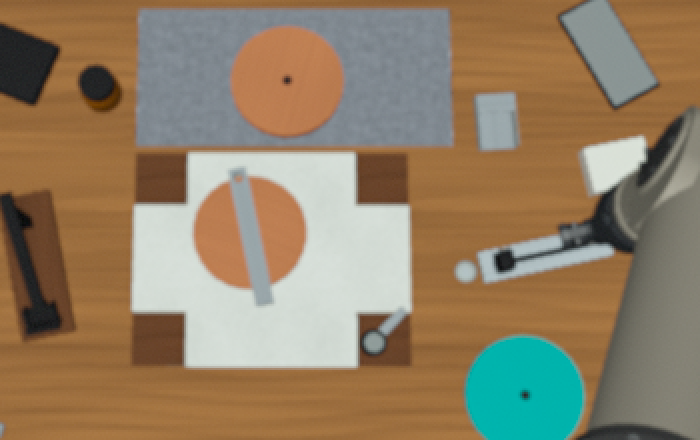

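The straightedge lies across the lap's middle, at (250,235). The marker, at (503,260), is at the domed-stud end of its slot, and the loupe and scoop have not moved.

```bash
python3 -c "
from plant import env
print(env.job_done())"
```

```text
the job is handed in; nothing more can be done
None
```

The straightedge rocked about 0.09 rad under both presses, so I slid the tally marker all the way to the domed stud, left the straightedge lying on the lap and handed the job in at about 21 s; the plain-end press peaked at 21 N before I eased it to 10 N.

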